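Wedge the short foot of an anti-vibration slab tight

ROBOT

A 6-joint arm with a two-finger parallel gripper is mounted at the origin on the work surface. World frame = base frame: x ahead of the robot, y to its left, z up, the work surface at z = 0. Lengths are in m, angles in rad, forces in N, time in s.
With the tool pointing down it reaches from about 0.275 to 0.875 m from the base axis. Payload 12.5 kg.
Tool frame: the origin (TCP) lies midway between the tips of the shut fingers; the grasp point (between the pads) lies 19 mm behind it; z points along the fingers, y is the line along which they close (so a half turn about z gives the same grasp; the last joint's range is limited). The gripper opens to 85 mm and grips with 20 to 120 N. Pads are 22 mm wide; open, the fingers measure 114 mm over their backs; the gripper's body (76 mm by 85 mm) begins 54 mm behind the grasp point. The pads swing forward as they close: fully open they stand 13 mm farther back than shut.
Start: joints at [1.096, 0.351, 1.652, -0, 1.139, -0.085], TCP at [0.209, 0.509, 0.211] pointing down, gripper open.
Joint ranges: [-2.75, 2.75], [-0.79, 2.1], [0.01, 2.65], [-1.57, 4.71], [0.07, 3.14], [-2.87, 2.87]. Speed limits (rad/s): [2.22, 2.22, 2.79, 3.14, 3.14, 3.14].

INTERFACE

Orientations are given as a rotation vector (axis times angle).
In Python, from bench import ctrl, snapshot, camera_params, ticket gives the robot as it stands.
- The arm moves only by the tool carry_out, never from a script. Its arguments are lists of equal length, an entry for each row: "travel": the shift along the tool's x, y, z each as a share of 30 cm, from -1 to 1, a list of three; "yaw": the turn about the tool's z as a share of 360 degrees, from -1 to 1. A call has 1 to 20 rows; each row is the pose to reach, as a shift and turn from the pose commanded when the call began, along the tool's axes at that moment, turning the shorter way round; what a row does not reach only later rows make up. A row lasts 1/10 s, in which the tool goes at most 50 mm and 8.59 degrees, less where a joint would pass 70% of its speed; a pose out of reach is approached as far as the arm can. A call with a number of a shift or a turn outside -1 to 1 is refused whole. A call with a gripper value outside its range is refused whole. "grip" is the opening, from -1 (shut) to 1 (fully open), so that 0 is half open, set as the call begins (left out, the last holds). The fingers move at their own pace and stop on an object; "force" is the grip in N (left out, the last holds). Time passes only in rows, so rows that repeat a pose let the fingers close. It gives the time, the measured TCP pose, the force, the opening and the grip force at its end, in the units of the state.
- ctrl.observe(): the state, without advancing time (a new reading comes with each control period).
- snapshot(name): name is "scene" or "top" or "wrist"; returns the picture (400x640x3 uint8, blue, green, red); there is no depth.
- camera_params(name): a dict with "fx", "fy", "cx", "cy" (pixels), "rvec" (rotation vector, rad) and "tvec" (3), from world to camera coordinates, as OpenCV has them. Camera axes: x right, y down, z forward; pixel columns grow to the right and rows downward; lengths in m; the calibration is good to about 2 mm. A picture is of the moment at which its call begins: read the wrist's pose just before it. camera_params takes no time and is no camera call; for the wrist camera it gives the pose at the moment of the call.
- ticket.finish_job(): hands the job in; it is judged then, once.
The state is a dict: "t": time; "joint_positions": joint angles; "qd": joint speeds; "joint_torque": joint torques, N m; "eef_pos": TCP position; "tool_rot": TCP orientation; "wrist_force": force on the tool from outside, world axes, zero at the start; "torque": the same for the moment, N m; "opening": finger opening in m; "finger_force": force on a finger pad.
Only numpy, scipy, OpenCV 4.12 (cv2) and the standard library are available. Lean on these libraries where they do the work, as an engineer would, in place of code of your own. Each camera call takes 0.05 s, during which the arm holds its last target. There are 200 camera calls.

TASK

One foot of the heavy stone slab under the analyser stands clear of the bench, and a steel wedge has been started under it. Take the mallet from the rubber mat and drive the wedge under that foot with several light taps, with the mallet only and keeping it square, until it stops advancing and sits tight; do not pound it, which would lift the slab out of level. Then lay the mallet flat back on the mat and leave everything else where it is.

Things in the scene. Friction and masses are not known exactly. Their poses are not given: they have to be found in the camera images.
- slab: fixed black stone slab 360 x 340 mm, top 100 and underside 45 mm above the bench, bearing a white and blue analyser; four outrigger feet, each with a square steel plate 54 x 54 x 8 mm. The foot at the corner towards the robot, on the -y side, is the short one. Origin on the bench, same as foot_edge, z up; the slab's middle is 120 mm from it in x, 224 in y; its +y is the way the wedge is driven, -x faces the robot
- foot_edge (a point): point on the bench below the middle of the short foot plate's near (-y) edge, where the wedge enters; axes as the slab's; the plate reaches 54 mm to +y and 27 mm to each side in x. Its underside stands 11 to 18 mm above the bench, it is not told how high: how far the wedge goes must be felt. Lug and stem stand above it, up to 120 mm
- wedge: steel wedge, 0.4 to 0.5 kg, 120 mm long (y), 32 wide (x), 24 thick at the struck end (-y 60 mm), tapering to 6 at the tip (+y 60 mm); origin mid underside. Started 9 to 22 mm under the foot, loose: slides at 2 to 4 N. When the slope meets the foot the push climbs within a few mm; an 8 to 20 N tap leaves it tight (over 6 N on the foot); over 30 N on the foot (about 40 N on the wedge) overdrives it
- wedge_end (a point): middle of the wedge's struck end face, 12 mm above the bench (wedge origin -60 mm along its y); axes as the wedge's
- mallet: mallet, 0.27 to 0.43 kg: round head 40 mm across, 90 mm long along y (flat faces at y +45 and -45 mm), wooden handle 24 mm wide (y), 22 mm thick, running 235 mm from the head's centre to -x, lying with its centre line falling from 20 mm at the head to 11 mm at its end. Origin below the head's centre, where it rests. Starts on the mat, handle towards the robot
- mallet_grip (a point): place to hold the mallet: on the handle's middle line 55 mm from the head's centre towards the handle, 18 mm above the mallet's origin
- mallet_head (a point): centre of the mallet's head, 20 mm above the mallet's origin
- mat: dark rubber mat 340 (x) x 280 (y) x 3 mm fixed to the bench; origin in the middle of its underside, on the bench; the mallet belongs on it, its grip place over the mat
- spare_wedge: second wedge of the same make lying on the mat, not needed; origin in the middle of its underside
- spanner: open-ended spanner 180 mm long, 8 mm thick, lying along x on the mat's right side, not needed; origin in the middle of its underside
- wash_bottle: white bottle with blue cap, 62 mm across, 150 mm high, not needed; origin under its middle
- tube_rack: white rack with small tubes, 70 x 150 x 80 mm, not needed; origin under its middle
- sample_pot: clear pot with a screw lid, 52 mm across, 64 mm high, not needed; origin under its middle
Mind the look-alikes: they are no part of the job. What is shaped like the wedge but orange is not meant.

How it is judged:
By the outcome, as a careful person would: the job done as asked, in the order asked, and still so for the second after the job is handed in, with the robot touching nothing.
It also fails if it takes over 51 s, if anything falls off the work surface, if the arm or the gripper's body presses on something with over 40 N, if the wrist force passes 120 N, or if a joint passes its speed limit or range.

## Working session

There is one attempt and no reset: what is moved stays moved. The work goes in short steps, Python scripts to look and compute and a tool call to move; the robot and the scene stay as the last step left them, time stands still between calls to the robot, and variables do not carry over. Pictures are saved under pics/ and viewed, at most 13 in all, crops included, and the job is handed in when it is done.

Besides the shell and the picture viewer there is one more tool, called by a JSON object that holds its "method" and its "body", one argument or row to a line. carry_out: Moves the arm, as the interface text tells. Its arguments: {"type":"object","properties":{"travel":{"type":"array"},"yaw":{"type":"array"},"grip":{"type":"number"},"force":{"type":"number"}},"required":["travel","yaw"]}

```bash
mkdir -p pics; ls; cat > h.py <<'E'
import numpy as np, cv2
from bench import ctrl, snapshot, camera_params, ticket
def ray(P,u,v,z):
    R=cv2.Rodrigues(np.array(P["rvec"],float))[0];t=np.array(P["tvec"],float).ravel()
    d=R.T@np.array([(u-P["cx"])/P["fx"],(v-P["cy"])/P["fy"],1]);c=-R.T@t
    return c+d*(z-c[2])/d[2]
def proj(P,p):
    return cv2.projectPoints(np.array(p,float).reshape(-1,3),np.array(P["rvec"],float),np.array(P["tvec"],float),np.array([[P["fx"],0,P["cx"]],[0,P["fy"],P["cy"]],[0,0,1.]]),None)[0].reshape(-1,2)
E
python3 - <<'E'
from h import *
print(ctrl.observe())
for n in("top","scene"):
    P=camera_params(n);i=snapshot(n);cv2.imwrite(f"pics/{n}0.png",i);print(n,P)
E
```

```text
pics
{'t': 0.0, 'joint_positions': array([ 1.09636133e+00,  3.51231254e-01,  1.65243766e+00,  7.57720469e-06,
        1.13910558e+00, -8.45915569e-02]), 'qd': array([0.00136077, 0.00024986, 0.00077647, 0.00070206, 0.00035788,
       0.00085048]), 'joint_torque': array([ 1.83441662e-03, -5.06092143e+01, -2.91415644e+01, -4.73811284e-06,
        4.42932243e-03, -4.08978417e-05]), 'eef_pos': array([0.20882798, 0.50842126, 0.21025601]), 'tool_rot': array([-6.08434624e-01, -3.08177196e+00,  1.78121962e-03]), 'wrist_force': array([-1.19937177, -1.09456839,  0.19202118]), 'torque': array([-0.01027923,  0.01215516,  0.09090771]), 'finger_force': 0.0, 'opening': 0.08497773855299585}
top {'fx': 382.21622151119107, 'fy': 382.21622151119107, 'cx': 323.453282605055, 'cy': 197.60915385832513, 'rvec': array([ 2.12000568, -2.12336562,  0.21771182]), 'tvec': array([0.12561319, 0.56023665, 1.14297495])}
scene {'fx': 381.8163829780873, 'fy': 381.8163829780873, 'cx': 324.56834350622665, 'cy': 192.88645406685063, 'rvec': array([ 0.91671137,  2.45954019, -1.11430382]), 'tvec': array([ 0.31637141, -0.25205285,  1.52182127])}
```

View pics/top0.png

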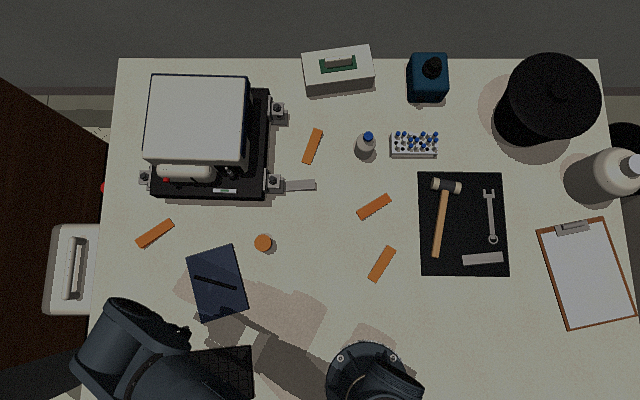

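View pics/scene0.png

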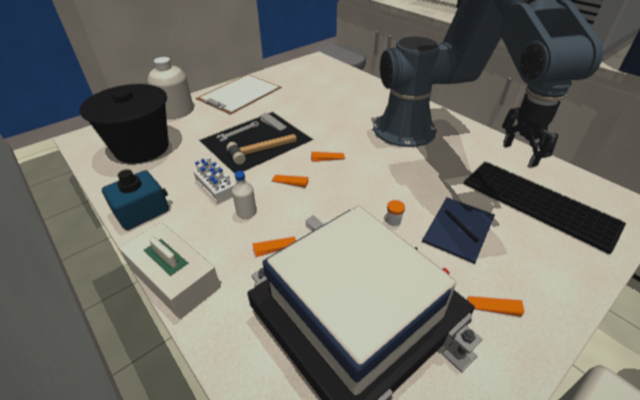

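Top view: steel wedge at (300,186), started under the foot at (275,182). Mallet head at (446,186), handle down to (436,256). Look-alikes: spare steel wedge (483,258) on the mat, five orange blocks at (313,146), (155,233), (374,206), (382,263), and the spanner (490,215). I choose the wedge touching the foot, and the one mallet.

```bash
python3 - <<'E'
from h import *
P=camera_params("top");i=cv2.imread("pics/top0.png")
hsv=cv2.cvtColor(i,cv2.COLOR_BGR2HSV)
for n,(u,v),z in [("wedgeR",(316,185),.012),("edge",(284,184),.012),("head",(446,186),.04),("hend",(436,256),.02),("matTL",(418,172),.003),("matBR",(509,275),.003),("bottle",(367,140),.1),("pot",(263,242),.06)]:
    print(n,ray(P,u,v,z).round(3))
# handle mask
m=cv2.inRange(hsv,(8,70,90),(25,255,255));m[:, :425]=0;m[:,465:]=0;m[:175]=0;m[270:]=0
ys,xs=np.nonzero(m);l=cv2.fitLine(np.c_[xs,ys].astype(np.float32),cv2.DIST_L2,0,.01,.01).ravel();print(l,ys.min(),ys.max(),len(xs))
a=cv2.resize(i[160:215,255:335],None,fx=8,fy=8,interpolation=2)
b=cv2.resize(i[165:280,410:515],None,fx=5,fy=5,interpolation=2)
cv2.imwrite("pics/c1.png",cv2.resize(a,(800,550)));cv2.imwrite("pics/c2.png",b)
E
```

```text
wedgeR [0.611 0.149 0.012]
edge [0.614 0.253 0.012]
head [ 0.601 -0.268  0.04 ]
hend [ 0.38  -0.228  0.02 ]
matTL [ 0.657 -0.19   0.003]
matBR [ 0.321 -0.461  0.003]
bottle [ 0.734 -0.011  0.1  ]
pot [0.422 0.309 0.06 ]
[ 1.5955150e-01 -9.8718959e-01  4.3993008e+02  2.2326483e+02] 190 257 472
```

View pics/c1.png

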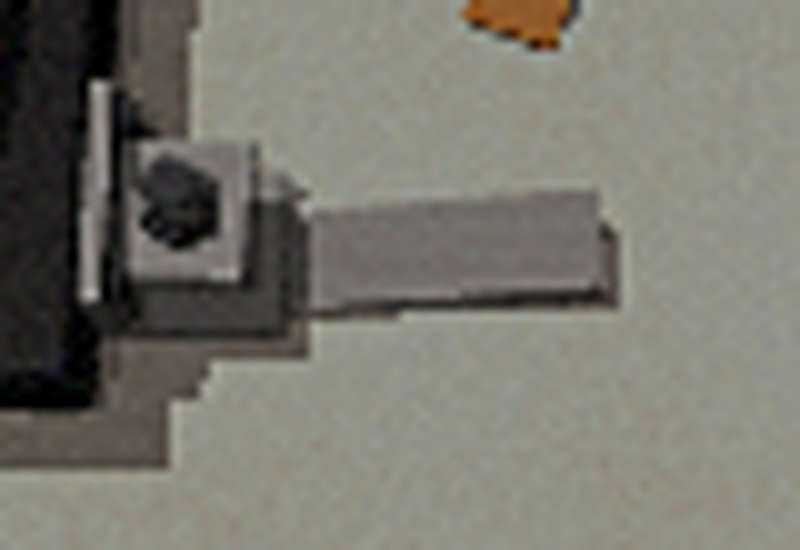

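View pics/c2.png

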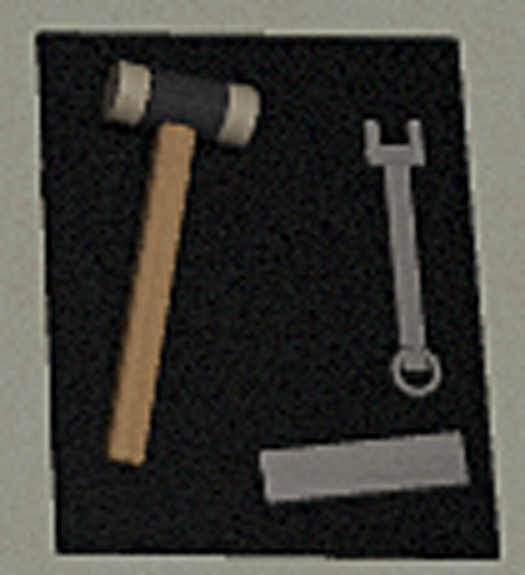

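```bash
cat >> h.py <<'E'
def pose():
    s=ctrl.observe();return np.array(s["eef_pos"]),cv2.Rodrigues(np.array(s["tool_rot"]))[0]
def mv(p0,R0,target,xang):
    "travel shares and yaw share for TCP target and world angle (deg) of tool x"
    d=R0.T@(np.array(target)-p0)/.3
    a=np.degrees(np.arctan2(R0[1,0],R0[0,0]));y=-((xang-a+180)%360-180)/360
    return d.round(4),round(y,4)
E
python3 - <<'E'
from h import *
P=camera_params("wrist");p,R=pose();Rc=cv2.Rodrigues(P["rvec"])[0];c=-Rc.T@np.ravel(P["tvec"])
print("cam in tool",R.T@(c-p),"cam z in tool",R.T@Rc.T[:,2],"img x in tool",R.T@Rc.T[:,0],P["fx"])
T=camera_params("top")
h=ray(T,446.4,185.6,.035);e=ray(T,435.2,257,.022);d=(h-e)[:2];print("mallet",h,e,np.degrees(np.arctan2(d[1],d[0])),np.hypot(*d))
a=ray(T,314.8,184,.024);b=ray(T,286.3,186,.018);print("wedge",a,b,np.degrees(np.arctan2((b-a)[1],(b-a)[0])))
for t in ((.56,.17,.28),(.54,-.255,.20)): print(mv(p,R,t,180))
E
```

```text
cam in tool [ 6.56319097e-02  2.83969557e-05 -1.63276731e-01] cam z in tool [-2.60251900e-01 -3.15808537e-04  9.65540703e-01] img x in tool [1.98259249e-04 9.99999908e-01 3.80518246e-04] 307.2793304915145
mallet [ 0.60341234 -0.2707692   0.035     ] [ 0.37705006 -0.22502845  0.022     ] -11.423860386661783 0.23093744045879339
wedge [0.61150887 0.15238544 0.024     ] [0.60630183 0.24503633 0.018     ] 93.21667236812509
(array([-1.5114, -0.5991, -0.2318]), np.float64(-0.062))
(array([-1.9881, -1.9345,  0.0363]), np.float64(-0.062))
```

{"method": "carry_out", "body": {
  "travel": [
    [-0.95,-0.38,-0.23],
    [-0.95,-0.38,-0.23],
    [-0.95,-0.38,-0.23],
    [-0.95,-0.38,-0.23],
    [-0.95,-0.38,-0.23],
    [-0.95,-0.38,-0.23],
    [-0.95,-0.38,-0.23]
  ],
  "yaw": [-0.062,-0.062,-0.062,-0.062,-0.062,-0.062,-0.062],
  "grip": 1
}}

```text
t: 0.8
eef_pos: [0.4315, 0.2924, 0.2805]
tool_rot: [0.004, 3.141, -0.0]
wrist_force: [0.3, 0.2, -0.1]
opening: 0.0856
finger_force: 0.0
```

```bash
python3 - <<'E'
from h import *
p,R=pose();print(p,mv(p,R,(.56,.17,.28),180))
E
```

```text
[0.43154094 0.29244925 0.28054432] (array([-0.4293, -0.407 ,  0.0023]), np.float64(-0.0004))
```

{"method": "carry_out", "body": {
  "travel": [
    [-0.43,-0.41,0],
    [-0.43,-0.41,0],
    [-0.43,-0.41,0],
    [-0.43,-0.41,0],
    [-0.43,-0.41,0],
    [-0.43,-0.41,0]
  ],
  "yaw": [0,0,0,0,0,0]
}}

```text
t: 1.4
eef_pos: [0.5581, 0.1717, 0.2793]
tool_rot: [-0.002, -3.141, 0.0]
wrist_force: [-0.7, 0.3, -0.4]
opening: 0.0855
finger_force: 0.0
```

```bash
python3 - <<'E'
from h import *
P=camera_params("wrist");np.save("w1.npy",P,allow_pickle=True);cv2.imwrite("pics/w1.png",snapshot("wrist"));p,R=pose();print(p)
print(proj(P,[[.611,.152,.024],[.606,.245,.018]]))
print(mv(p,R,(.54,-.25,.20),168.5))
E
```

```text
[0.55771811 0.1723     0.27946116]
[[305.91862224 202.65291094]
 [371.08931061 198.08176911]]
(array([ 0.0585, -1.4077,  0.2649]), np.float64(0.0319))
```

View pics/w1.png

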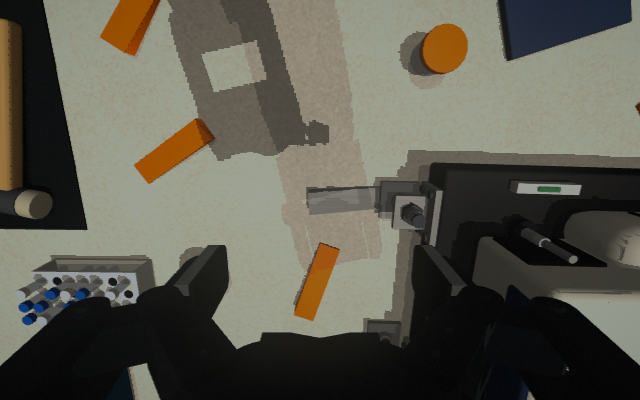

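The wedge lies at (307–378, 187–212) with its struck end at u≈307, and the foot edge near u≈377. I'll check it in a crop.

```bash
python3 - <<'E'
import cv2
i=cv2.imread("pics/w1.png");cv2.imwrite("pics/w1c.png",cv2.resize(i[165:235,295:395],None,fx=8,fy=8,interpolation=2))
E
```

```text
(no output)
```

View pics/w1c.png

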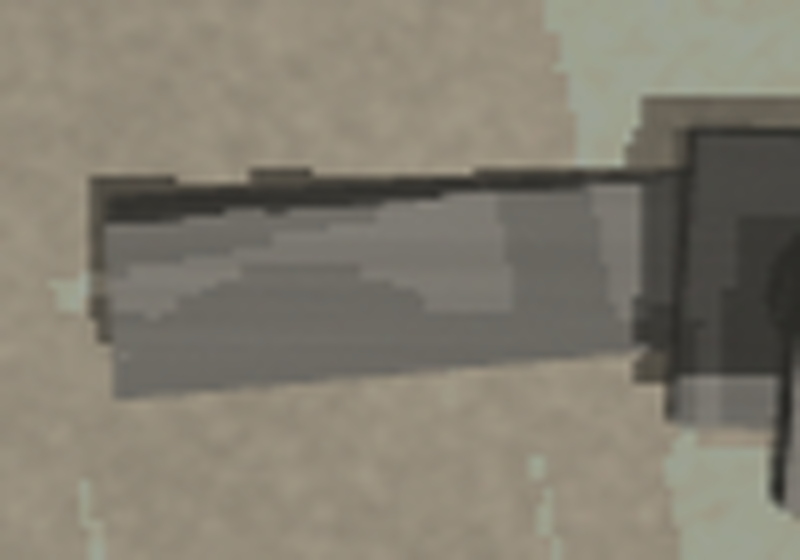

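{"method": "carry_out", "body": {
  "travel": [
    [0.02,-0.98,0.1],
    [0.02,-0.98,0.1],
    [0.02,-0.98,0.1],
    [0.02,-0.98,0.1],
    [0.02,-0.98,0.1],
    [0.02,-0.98,0.1]
  ],
  "yaw": [0.032,0.032,0.032,0.032,0.032,0.032]
}}

```text
t: 2.05
eef_pos: [0.5516, -0.1228, 0.2499]
tool_rot: [0.313, 3.126, 0.0]
wrist_force: [1.5, 0.6, 0.7]
opening: 0.0854
finger_force: 0.0
```

```bash
python3 - <<'E'
from h import *
p,R=pose();print(p,mv(p,R,(.54,-.25,.20),168.5))
E
```

```text
[ 0.55156269 -0.12281554  0.24987499] (array([-0.0464, -0.4232,  0.1662]), np.float64(0.0001))
```

{"method": "carry_out", "body": {
  "travel": [
    [-0.05,-0.42,0.17],
    [-0.05,-0.42,0.17],
    [-0.05,-0.42,0.17],
    [-0.05,-0.42,0.17],
    [-0.05,-0.42,0.17]
  ],
  "yaw": [0,0,0,0,0]
}}

```text
t: 2.55
eef_pos: [0.5416, -0.2477, 0.1987]
tool_rot: [-0.316, -3.125, -0.001]
wrist_force: [0.7, 0.7, -0.2]
opening: 0.0853
finger_force: 0.0
```

```bash
python3 - <<'E'
from h import *
W=np.load("w1.npy",allow_pickle=True).item()
c1,c2=ray(W,308.1,192.75,.024),ray(W,309.4,214.75,.024)
f1,f2=ray(W,375,188.1,.0105),ray(W,375,208.75,.0105)
print("end",c1,c2,np.linalg.norm(c1-c2),"tip side",f1,f2)
d=(f1+f2-c1-c2)[:2];print("wedge yaw",np.degrees(np.arctan2(d[1],d[0])), "end mid",(c1+c2)/2)
print("plate edge",ray(W,381,181,.023),ray(W,378.5,217.5,.023))
P=camera_params("wrist");i=snapshot("wrist");cv2.imwrite("pics/w2.png",i);np.save("w2.npy",P,allow_pickle=True);p,R=pose();print(p)
print(proj(P,[[.603,-.271,.023],[.549,-.26,.032],[.377,-.225,.022]]))
E
```

```text
end [0.59656231 0.15524479 0.024     ] [0.62898916 0.15675223 0.024     ] 0.03246186706510597 tip side [0.59310299 0.25130676 0.0105    ] [0.62422848 0.2527235  0.0105    ]
wedge yaw 92.45105571634338 end mid [0.61277574 0.15599851 0.024     ]
plate edge [0.58006101 0.25689712 0.023     ] [0.63356807 0.2560097  0.023     ]
[ 0.541925   -0.24718685  0.19919055]
[[310.70598491 230.67586037]
 [310.08971539 186.64060767]
 [308.88734933  10.30499416]]
```

View pics/w2.png

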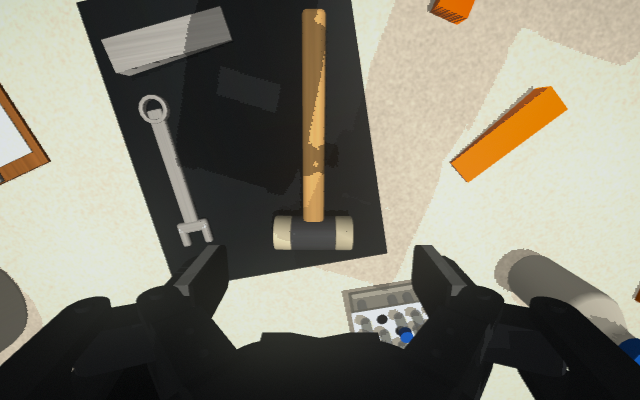

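Wrist view: head at (274–353, 215–250), handle centre line u≈314 from v=10 to 222; jaws are well lined up.

```bash
python3 - <<'E'
from h import *
P=np.load("w2.npy",allow_pickle=True).item()
h=ray(P,313.5,232.5,.027);e=ray(P,314,10,.018)
d=(e-h)[:2];L=np.hypot(*d);d/=L;ang=np.degrees(np.arctan2(d[1],d[0]));g=h[:2]+.055*d
print("head",h,"end",e,"L",L,"handle ang",ang,"grip",g)
p,R=pose();print(p,mv(p,R,(g[0],g[1],.06),ang),mv(p,R,(g[0],g[1],.009),ang))
E
```

```text
head [ 0.60437988 -0.26785421  0.027     ] end [ 0.37657126 -0.21984452  0.018     ] L 0.23281258851224443 handle ang 168.09930462442406 grip [ 0.55056203 -0.25651233]
[ 0.541925   -0.24718685  0.19919055] (array([-0.0343, -0.0248,  0.464 ]), np.float64(0.0012)) (array([-0.0343, -0.0249,  0.634 ]), np.float64(0.0012))
```

{"method": "carry_out", "body": {
  "travel": [
    [-0.034,-0.025,0.15],
    [-0.034,-0.025,0.3],
    [-0.034,-0.025,0.46],
    [-0.034,-0.025,0.54],
    [-0.034,-0.025,0.6],
    [-0.034,-0.025,0.634],
    [-0.034,-0.025,0.634],
    [-0.034,-0.025,0.634]
  ],
  "yaw": [0.001,0.001,0.001,0.001,0.001,0.001,0.001,0.001]
}}

```text
t: 3.4
eef_pos: [0.551, -0.2576, 0.0098]
tool_rot: [0.324, 3.123, -0.001]
wrist_force: [-0.9, -0.1, -0.5]
opening: 0.0854
finger_force: 0.0
```

{"method": "carry_out", "body": {
  "travel": [
    [0,0,0],
    [0,0,0],
    [0,0,0],
    [0,0,0],
    [0,0,0],
    [0,0,0],
    [0,0,0],
    [0,0,0]
  ],
  "yaw": [0,0,0,0,0,0,0,0],
  "grip": -1,
  "force": 90
}}

```text
t: 4.2
eef_pos: [0.5503, -0.2581, 0.0093]
tool_rot: [0.325, 3.124, -0.001]
wrist_force: [-3.0, 1.3, 7.2]
opening: 0.019
finger_force: 88.1
```

The opening of 19 mm is less than the 24 mm handle and there is an upward push, so I am gripping too high. I'll regrip about 5 mm lower.

{"method": "carry_out", "body": {
  "travel": [
    [0,0,0],
    [0,0,0],
    [0,0,0.008],
    [0,0,0.018],
    [0,0,0.018]
  ],
  "yaw": [0,0,0,0,0],
  "grip": 0.2
}}

```text
t: 4.7
eef_pos: [0.5498, -0.2577, 0.0025]
tool_rot: [-0.325, -3.124, -0.001]
wrist_force: [0.6, 0.3, 0.3]
opening: 0.0511
finger_force: 0.0
```

{"method": "carry_out", "body": {
  "travel": [
    [0,0,0],
    [0,0,0],
    [0,0,0],
    [0,0,0],
    [0,0,0],
    [0,0,0]
  ],
  "yaw": [0,0,0,0,0,0],
  "grip": -1,
  "force": 90
}}

```text
t: 5.3
eef_pos: [0.5503, -0.2579, 0.0036]
tool_rot: [0.325, 3.124, -0.0]
wrist_force: [-1.8, -0.0, 5.3]
opening: 0.0208
finger_force: 88.7
```

```bash
python3 - <<'E'
from h import *
P=camera_params("wrist");i=snapshot("wrist");cv2.imwrite("pics/w3.png",i);print(ctrl.observe())
E
```

```text
{'t': 5.35, 'joint_positions': array([-5.14917576e-01,  7.21306494e-01,  1.62518219e+00, -7.32950363e-05,
        7.94779627e-01, -1.87813224e+00]), 'qd': array([-0.00027556, -0.00033507, -0.00018898, -0.00122629,  0.00018128,
        0.00060217]), 'joint_torque': array([ 9.18523036e-02, -6.00400972e+01, -2.13952696e+01,  7.27342651e-02,
       -5.37599567e-01,  1.86077901e-02]), 'eef_pos': array([ 0.55027229, -0.25795144,  0.00362545]), 'tool_rot': array([ 3.25374576e-01,  3.12441980e+00, -2.78919893e-04]), 'wrist_force': array([-1.87884632,  0.8208848 ,  5.37299352]), 'torque': array([0.11945353, 0.27419194, 0.01835058]), 'finger_force': 88.73847842216492, 'opening': 0.02115404385968438}
```

View pics/w3.png

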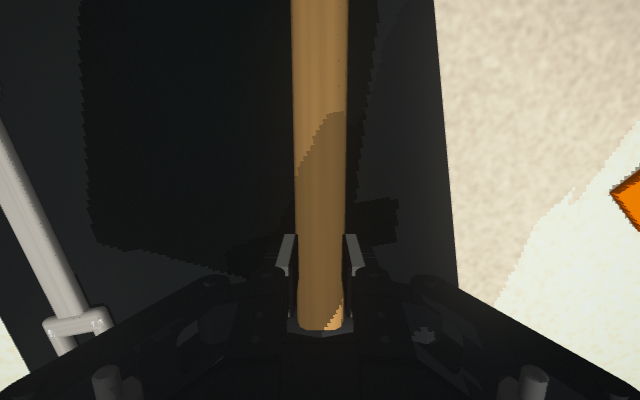

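{"method": "carry_out", "body": {
  "travel": [
    [0,0,-0.05],
    [0,0,-0.15],
    [0,0,-0.28],
    [0,0,-0.4],
    [0,0,-0.4],
    [0,0,-0.4]
  ],
  "yaw": [0,0,0,0,0,0]
}}

```text
t: 5.95
eef_pos: [0.55, -0.2578, 0.1236]
tool_rot: [0.325, 3.124, -0.0]
wrist_force: [-0.2, -0.6, -5.5]
opening: 0.021
finger_force: 89.2
```

```bash
python3 - <<'E'
from h import *
W=np.load("w1.npy",allow_pickle=True).item()
for u,v in [(213,135),(198,118),(135,165),(150,183),(160,0),(130,55),(295,315),(318,243),(420,60)]: print((u,v),ray(W,u,v,.024).round(3))
th=np.radians(182.45);xh=np.array([np.cos(th),np.sin(th)]);yh=np.array([-xh[1]*-1*-1,0]);yh=np.array([np.cos(th-np.pi/2),np.sin(th-np.pi/2)])
E=np.array([.6128,.156])
s=ctrl.observe();p,R=pose();print(p,s["wrist_force"],s["torque"],s["opening"])
for gap in(.03,0): 
    t=E-yh*(.0465+gap)+.055*xh;print(gap,t,mv(p,R,(*t,.12),182.45))
E
```

```text
(213, 135) [0.517 0.029 0.024]
(198, 118) [0.495 0.011 0.024]
(135, 165) [ 0.557 -0.082  0.024]
(150, 183) [ 0.582 -0.065  0.024]
(160, 0) [ 0.358 -0.02   0.024]
(130, 55) [ 0.418 -0.066  0.024]
(295, 315) [0.794 0.133 0.024]
(318, 243) [0.673 0.169 0.024]
(420, 60) [0.425 0.298 0.024]
[ 0.5499868  -0.25777308  0.12358011] [-0.21064684 -0.62587178 -5.46681408] [0.10146808 0.01967907 0.05283825] 0.02103411700864699
0.03 [0.56112046 0.07721881] (array([0.1938, 1.1003, 0.0117]), np.float64(-0.0398))
0 [0.55983804 0.10719139] (array([0.2186, 1.1972, 0.0117]), np.float64(-0.0398))
```

{"method": "carry_out", "body": {
  "travel": [
    [0.18,0.98,0.01],
    [0.18,0.98,0.01],
    [0.18,0.98,0.01],
    [0.18,0.98,0.01],
    [0.18,0.98,0.01],
    [0.18,0.98,0.01],
    [0.18,0.98,0.01],
    [0.18,0.98,0.01]
  ],
  "yaw": [-0.0398,-0.0398,-0.0398,-0.0398,-0.0398,-0.0398,-0.0398,-0.0398]
}}

```text
t: 6.75
eef_pos: [0.5568, 0.0419, 0.1186]
tool_rot: [0.07, -3.138, 0.0]
wrist_force: [-0.9, -1.5, -4.4]
opening: 0.0207
finger_force: 89.7
```

```bash
python3 - <<'E'
from h import *
s=ctrl.observe();p,R=pose();print(p,s["wrist_force"],s["torque"],s["opening"])
for z in (.12,.03,.0045): print(mv(p,R,(.5611,.0772,z),182.45))
cv2.imwrite("pics/s1.png",snapshot("scene")[180:300,180:380]);i=cv2.imread("pics/s1.png");cv2.imwrite("pics/s1.png",cv2.resize(i,None,fx=4,fy=4,interpolation=2))
E
```

```text
[0.55683328 0.04185025 0.11863669] [-0.85939016 -1.54280557 -4.44391218] [-0.02131014  0.08234662  0.00393095] 0.02071203636447829
(array([-0.0195,  0.1171, -0.0046]), np.float64(0.0003))
(array([-0.0204,  0.1171,  0.2954]), np.float64(0.0003))
(array([-0.0206,  0.1171,  0.3804]), np.float64(0.0003))
```

{"method": "carry_out", "body": {
  "travel": [
    [-0.02,0.117,0],
    [-0.02,0.117,0.12],
    [-0.02,0.117,0.24],
    [-0.02,0.117,0.32],
    [-0.02,0.117,0.36],
    [-0.02,0.117,0.378],
    [-0.02,0.117,0.378]
  ],
  "yaw": [0,0,0,0,0,0,0]
}}

```text
t: 7.5
eef_pos: [0.5626, 0.0756, 0.0068]
tool_rot: [0.065, -3.141, 0.0]
wrist_force: [0.6, 0.1, -3.5]
opening: 0.0207
finger_force: 89.9
```

```bash
python3 - <<'E'
from h import *
s=ctrl.observe();print(s["eef_pos"],s["tool_rot"],s["wrist_force"],s["torque"])
a=snapshot("top");b=snapshot("scene");P=camera_params("top")
c1=cv2.resize(a[150:240,260:400],None,fx=5,fy=5,interpolation=2);c2=cv2.resize(b[190:260,250:360],(700,445),interpolation=2)
cv2.imwrite("pics/t2.png",c1);cv2.imwrite("pics/s2.png",c2)
print(proj(P,[[.6164,.0811,.024],[.6145,.126,.024],[.6128,.156,.024]]))
E
```

```text
[0.56259204 0.07561047 0.00678609] [ 6.52504499e-02 -3.14072022e+00  7.51406581e-05] [ 0.58190853  0.14215426 -3.49997147] [-0.00953024  0.04873846 -0.00374138]
[[336.79456687 182.52001021]
 [322.94661205 183.09700641]
 [313.68455622 183.61232381]]
```

View pics/t2.png

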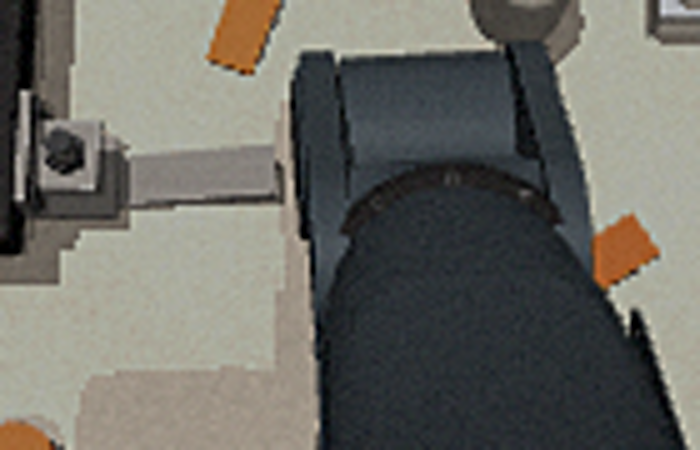

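{"method": "carry_out", "body": {
  "travel": [
    [0,0,0.005],
    [0,0.04,0.005],
    [0,0.07,0.005],
    [0,0.09,0.005],
    [0,0.1,0.005],
    [0,0.11,0.005],
    [0,0.12,0.005],
    [0,0.12,0.005]
  ],
  "yaw": [0,0,0,0,0,0,0,0]
}}

```text
t: 8.4
eef_pos: [0.5609, 0.1124, 0.0053]
tool_rot: [-0.067, 3.141, 0.0]
wrist_force: [0.4, -0.0, -3.8]
opening: 0.0208
finger_force: 89.9
```

{"method": "carry_out", "body": {
  "travel": [
    [0,-0.02,0],
    [0,-0.02,0],
    [0,0.0,0],
    [0,0.015,0],
    [0,0.03,0],
    [0,0.03,0]
  ],
  "yaw": [0,0,0,0,0,0]
}}

```text
t: 9.0
eef_pos: [0.5605, 0.122, 0.0053]
tool_rot: [-0.068, 3.141, 0.0]
wrist_force: [0.1, -0.0, -4.1]
opening: 0.0206
finger_force: 89.9
```

```bash
python3 - <<'E'
from h import *
s=ctrl.observe();print(s["eef_pos"],s["wrist_force"],s["torque"])
a=snapshot("top");i=cv2.imread("pics/top0.png")
for im in (i,a): print([int(x) for x in cv2.cvtColor(im,6)[184,280:330]])
E
```

```text
[0.56045405 0.12197132 0.00528381] [ 0.10631502 -0.04034493 -4.08910401] [ 0.04929941  0.09682879 -0.05983398]
[36, 59, 61, 54, 53, 58, 117, 106, 112, 105, 111, 116, 110, 111, 110, 111, 110, 112, 115, 111, 112, 108, 109, 110, 108, 108, 108, 112, 111, 111, 110, 108, 107, 112, 109, 90, 81, 155, 143, 147, 143, 141, 147, 146, 143, 144, 145, 144, 143, 146]
[45, 75, 73, 55, 71, 69, 137, 127, 130, 128, 129, 125, 125, 124, 124, 127, 127, 124, 128, 140, 60, 42, 54, 45, 56, 53, 51, 48, 54, 66, 80, 33, 40, 65, 67, 64, 61, 56, 60, 51, 42, 37, 35, 38, 42, 39, 33, 35, 25, 22]
```

{"method": "carry_out", "body": {
  "travel": [
    [0,-0.02,0],
    [0,-0.02,0],
    [0,0.0,0],
    [0,0.01,0],
    [0,0.02,0],
    [0,0.03,0]
  ],
  "yaw": [0,0,0,0,0,0]
}}

```text
t: 9.65
eef_pos: [0.5601, 0.1305, 0.0053]
tool_rot: [-0.067, 3.141, -0.0]
wrist_force: [0.1, -3.3, -3.4]
opening: 0.02
finger_force: 90.0
```

{"method": "carry_out", "body": {
  "travel": [
    [0,-0.08,0],
    [0,-0.16,0],
    [0,-0.16,0]
  ],
  "yaw": [0,0,0]
}}

```text
t: 9.95
eef_pos: [0.5623, 0.0806, 0.0053]
tool_rot: [-0.064, 3.141, -0.0]
wrist_force: [0.2, 0.2, -3.2]
opening: 0.0209
finger_force: 90.0
```

```bash
python3 - <<'E'
from h import *
a=snapshot("top");print([int(x) for x in cv2.cvtColor(a,6)[184,280:330]])
P=camera_params("wrist");w=snapshot("wrist");cv2.imwrite("pics/w4.png",np.vstack([cv2.resize(a[165:210,255:335],(640,360)),w[:200]])); print(pose()[0])
print(proj(P,[[.6128,.156,.024],[.611,.17,.024]]))
E
```

```text
[43, 79, 71, 53, 69, 68, 139, 131, 128, 129, 130, 127, 128, 131, 125, 132, 127, 131, 132, 132, 130, 130, 127, 130, 127, 124, 130, 129, 81, 183, 173, 169, 174, 177, 147, 158, 123, 0, 55, 41, 50, 57, 59, 52, 52, 56, 59, 40, 58, 62]
[0.56221545 0.08236539 0.00529715]
[[449.86395674 337.98578676]
 [475.47965244 336.11713388]]
```

View pics/w4.png

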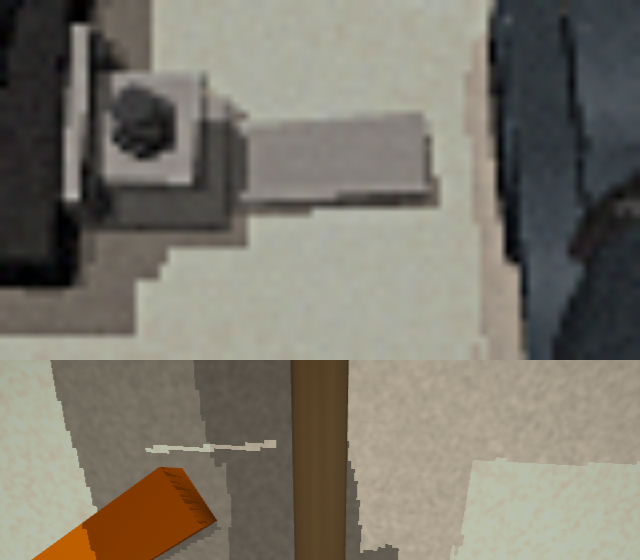

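Wedge end moved from u≈315 to 308 (about 23 mm), still square to the foot. I'll continue with smaller taps.

{"method": "carry_out", "body": {
  "travel": [
    [0,0.1,0],
    [0,0.14,0],
    [0,0.15,0],
    [0,0.158,0],
    [0,0.164,0],
    [0,0.17,0]
  ],
  "yaw": [0,0,0,0,0,0]
}}

```text
t: 10.65
eef_pos: [0.56, 0.1326, 0.0053]
tool_rot: [0.066, -3.141, 0.001]
wrist_force: [0.3, -3.3, -4.3]
opening: 0.0212
finger_force: 90.0
```

{"method": "carry_out", "body": {
  "travel": [
    [0,-0.015,0],
    [0,-0.015,0],
    [0,-0.006,0],
    [0,0.0,0],
    [0,0.006,0],
    [0,0.012,0]
  ],
  "yaw": [0,0,0,0,0,0]
}}

```text
t: 11.25
eef_pos: [0.5594, 0.1357, 0.0052]
tool_rot: [0.067, -3.139, 0.003]
wrist_force: [-2.4, -16.8, -1.0]
opening: 0.0211
finger_force: 90.7
```

{"method": "carry_out", "body": {
  "travel": [
    [0,-0.015,0],
    [0,-0.015,0],
    [0,-0.006,0],
    [0,0.0,0],
    [0,0.006,0],
    [0,0.012,0]
  ],
  "yaw": [0,0,0,0,0,0]
}}

```text
t: 11.85
eef_pos: [0.5587, 0.1375, 0.005]
tool_rot: [0.066, -3.138, 0.007]
wrist_force: [-5.1, -32.9, 2.5]
opening: 0.0206
finger_force: 91.8
```

The push climbed to 33 N, so the wedge is home: tight, and below the overdrive limit. I'll back off and check.

{"method": "carry_out", "body": {
  "travel": [
    [0,-0.05,0],
    [0,-0.15,0],
    [0,-0.2,0],
    [0,-0.2,-0.15],
    [0,-0.2,-0.3],
    [0,-0.2,-0.4],
    [0,-0.2,-0.4]
  ],
  "yaw": [0,0,0,0,0,0,0]
}}

```text
t: 12.55
eef_pos: [0.5647, 0.0809, 0.1296]
tool_rot: [-0.067, 3.133, 0.001]
wrist_force: [0.6, -0.2, -4.5]
opening: 0.0208
finger_force: 90.5
```

```bash
python3 - <<'E'
from h import *
a=snapshot("top");print([int(x) for x in cv2.cvtColor(a,6)[184,280:330]])
p,R=pose();print(p,ctrl.observe()["wrist_force"]);print(mv(p,R,(.5503,-.258,.124),168.1),mv(p,R,(.5503,-.258,.005),168.1))
E
```

```text
[44, 77, 72, 54, 64, 63, 132, 129, 127, 124, 132, 127, 125, 121, 126, 130, 127, 126, 128, 125, 127, 125, 126, 125, 126, 130, 120, 89, 174, 167, 167, 167, 170, 145, 149, 156, 165, 81, 7, 25, 62, 58, 65, 60, 63, 58, 60, 59, 55, 65]
[0.56315954 0.08077011 0.12678013] [ 0.48486807 -1.02293869 -4.84394169]
(array([ 0.091 , -1.1264,  0.0086]), np.float64(0.0398)) (array([ 0.0924, -1.1265,  0.4052]), np.float64(0.0398))
```

{"method": "carry_out", "body": {
  "travel": [
    [0.08,-0.98,0.01],
    [0.08,-0.98,0.01],
    [0.08,-0.98,0.01],
    [0.08,-0.98,0.01],
    [0.08,-0.98,0.01],
    [0.08,-0.98,0.01],
    [0.08,-0.98,0.01],
    [0.08,-0.98,0.01]
  ],
  "yaw": [0.0398,0.0398,0.0398,0.0398,0.0398,0.0398,0.0398,0.0398]
}}

```text
t: 13.4
eef_pos: [0.5496, -0.2145, 0.1201]
tool_rot: [-0.328, -3.121, -0.002]
wrist_force: [-0.3, 0.3, -4.0]
opening: 0.0209
finger_force: 90.7
```

```bash
python3 - <<'E'
from h import *
p,R=pose();print(p,ctrl.observe()["wrist_force"])
for z in (.124,.04,.008,.004):print(mv(p,R,(.5503,-.258,z),168.1))
E
```

```text
[ 0.5496341  -0.21450587  0.12010193] [-0.27129011  0.30575043 -3.965489  ]
(array([-0.0323, -0.1413, -0.0133]), np.float64(-0.0003))
(array([-0.0332, -0.1416,  0.2667]), np.float64(-0.0003))
(array([-0.0335, -0.1418,  0.3734]), np.float64(-0.0003))
(array([-0.0336, -0.1418,  0.3867]), np.float64(-0.0003))
```

{"method": "carry_out", "body": {
  "travel": [
    [-0.033,-0.141,0],
    [-0.033,-0.141,0.1],
    [-0.033,-0.141,0.2],
    [-0.033,-0.141,0.28],
    [-0.033,-0.141,0.33],
    [-0.033,-0.141,0.36],
    [-0.033,-0.141,0.373],
    [-0.033,-0.141,0.38],
    [-0.033,-0.141,0.38]
  ],
  "yaw": [0,0,0,0,0,0,0,0,0]
}}

```text
t: 14.3
eef_pos: [0.5521, -0.2578, 0.0089]
tool_rot: [0.325, 3.124, -0.001]
wrist_force: [-0.1, -0.6, -4.2]
opening: 0.0207
finger_force: 90.8
```

{"method": "carry_out", "body": {
  "travel": [
    [0,0,0.004],
    [0,0,0.008],
    [0,0,0.012],
    [0,0,0.016],
    [0,0,0.016],
    [0,0,0.016]
  ],
  "yaw": [0,0,0,0,0,0]
}}

```text
t: 14.9
eef_pos: [0.5518, -0.2578, 0.0037]
tool_rot: [0.325, 3.125, -0.0]
wrist_force: [-1.0, 0.8, 0.6]
opening: 0.0205
finger_force: 91.2
```

Weight is taken by the mat, so I release, moderately first, then rise.

{"method": "carry_out", "body": {
  "travel": [
    [0,0,0],
    [0,0,0],
    [0,0,0],
    [0,0,0],
    [0,0,0],
    [0,0,0],
    [0,0,-0.03],
    [0,0,-0.1],
    [0,0,-0.2],
    [0,0,-0.35],
    [0,0,-0.5],
    [0,0,-0.65],
    [0,0,-0.65]
  ],
  "yaw": [0,0,0,0,0,0,0,0,0,0,0,0,0],
  "grip": 0.5
}}

```text
t: 16.2
eef_pos: [0.5541, -0.259, 0.2058]
tool_rot: [0.324, 3.115, -0.007]
wrist_force: [0.3, -0.3, 0.3]
opening: 0.0643
finger_force: 0.0
```

```bash
python3 - <<'E'
from h import *
cv2.imwrite("pics/w5.png",np.vstack([snapshot("wrist")[:280],cv2.resize(snapshot("top")[165:205,255:335],(640,320))]));s=ctrl.observe();print(s["t"],s["eef_pos"],s["wrist_force"])
E
```

```text
16.3 [ 0.55196284 -0.25787481  0.19991189] [-0.16018873  0.48739804 -1.35069946]
```

View pics/w5.png

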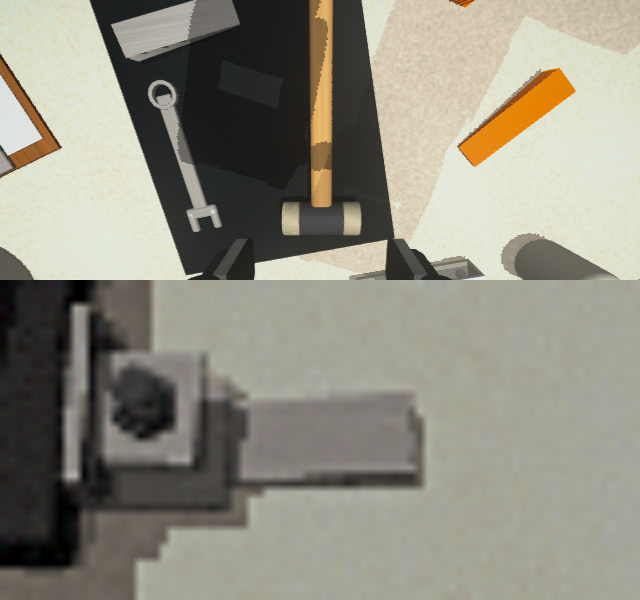

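The mallet lies flat on the mat (head at (321,218)) and the wedge is square under the foot, its end at crop (415,435). I'll hand it in.

```bash
python3 -c "
from bench import ticket
print(ticket.finish_job())"
```

```text
the job is handed in; nothing more can be done
None
```

I drove the wedge in with six light mallet taps until it stopped, with the last tap reading about 33 N at the wrist: over the 8–20 N you gave, under the roughly 40 N overdrive limit. The mallet is flat back on the mat and the job was handed in at 16.3 s; I didn't measure the slab's level or see the judge's verdict.

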